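Pack the sample carrier and hold it level over the code reader

TASK

Two capped bottles stand close to the white carrier tray: put the larger upright into the larger square bay and the smaller into the smaller bay while the tray rests on the bench, and let go of them. Then lift the tray by its upright handle, keeping it level so that the loose steel ball stays in its shallow pocket, carry it over the flat code reader, and finish while still holding it there: still and level, centred over the glass with its length along the reader's length, about ten centimetres above the glass. Leave everything else on the bench where it is.

Things in the scene. Friction and masses are not known exactly. Their poses are not given: they have to be found in the camera images.
- tray: Loose white carrier tray, 204 x 104 mm, 0.3 kg; origin at its underside's centre, x along its length, z up. Two square bays, walls 3 mm thick, rim 26 mm above the underside: inner width 63 mm (large, -x side) and 53 mm (small, +x side). Between them an upright aluminium handle plate, 36 mm along x, 14 mm along y, top at 140 mm: grip its 14 mm thickness near the top. A low ring holds the ball.
- tray_grip (a point): Point on the handle's axis, 122 mm above the tray's underside and 18 mm below the handle's top; axes as the tray's.
- tray_bay_large (a point): Centre of the large bay's floor, 66 mm from the tray's centre along its -x, 4 mm above the underside.
- tray_bay_small (a point): Centre of the small bay's floor, 66 mm from the tray's centre along its +x, 4 mm above the underside.
- tray_pocket (a point): Centre of the ball pocket's floor, 29 mm from the tray's centre along its -y, 4 mm above the underside. The pocket's ring is 3.5 mm high, 30 mm inside diameter, 38 mm outside.
- ball_center (a point): Centre of the loose steel ball, 22 mm diameter, 44 g; free to roll within its pocket's ring.
- bottle_large: Round reagent bottle with screw cap standing on the bench, 56 mm diameter, 115 mm high, about 0.12 kg; straight sides up to about 70 mm, then a shoulder; cap 34 mm diameter, from 98 to 115 mm height. Origin at the centre of its underside, z up.
- bottle_small: Round reagent bottle with screw cap standing on the bench, 46 mm diameter, 95 mm high, about 0.12 kg; straight sides up to about 55 mm, then a shoulder; cap 28 mm diameter, from 81 to 95 mm height. Origin at the centre of its underside, z up.
- reader: Flat code reader, a grey slab fixed on the bench, 124 x 84 mm, 28 mm high, with a glass window on top; origin at the centre of its underside, x along its length.
- reader_window (a point): Centre of the reader's glass, 28 mm above the bench; axes as the reader's.
- qpcr_instrument: Fixed white instrument, 0.57 m high, origin under its middle, to the right of the reader; its 0.56 m long side wall, square to its front, lies 0.20 m left of its origin, 0.11 to 0.15 m from the reader's centre. An open drawer juts from its front towards the robot (to about 0.40 m from the robot, right of straight ahead, top 0.13 m high): the arm starts on the far side of it and must swing round in front of or over it.
- tape: Bystander: small black tape roll lying on the bench, 59 mm diameter, 19 mm high; origin under its centre.
- timer: Bystander: lab timer lying on the bench, 68 x 62 x 18 mm; origin under its centre.
- notes_marker: Bystander: marker pen lying on the bench, 135 mm long, 17 mm thick; origin under its centre.
There are look-alikes about, which are no part of the job. What is shaped like the bottle_large but green is not meant.

How it is judged (in metres and radians):
On the way, in this order (a step that is already met when the one before it is completed fails the run):
1. both bottles stand in their own bays, let go, with the tray still on the bench (horizontal distance between bottle_large and tray_bay_large below 0.008 m and z of each of bottle_large, bottle_small in the frame of tray below 0.01 m and horizontal distance between bottle_small and tray_bay_small below 0.008 m and angle between each of bottle_large, bottle_small's own z axis and vertical below 0.2 rad and contact force between the fingers and bottle_large below 0.1 N and contact force between the fingers and bottle_small below 0.1 N and height (world z) of tray below 0.01 m), for 0.2 s.
2. the tray is lifted off the bench with the ball in its pocket (height (world z) of tray above 0.05 m and distance between ball_center and tray_pocket below 0.019 m), for 0.2 s.
At the end, for the whole second after the job is handed in: Tray held, level within 0.1 rad, centred over the glass within 30 mm, 50 to 150 mm above it, lengthwise within 0.25 rad, still; each bottle in its bay (within 8 mm, on its floor); ball within 19 mm of its pocket; bystanders within 30 mm of their places (horizontal distance between bottle_large and tray_bay_large below 0.008 m and z of each of bottle_large, bottle_small in the frame of tray below 0.01 m and horizontal distance between bottle_small and tray_bay_small below 0.008 m and angle between each of bottle_large, bottle_small's own z axis and vertical below 0.2 rad and distance between ball_center and tray_pocket below 0.019 m and angle between tray's own z axis and vertical below 0.1 rad and horizontal distance between tray and reader_window below 0.03 m and z of tray in the frame of reader_window between 0.05 and 0.15 m and angle between the x axis of tray and the x axis of reader, either way round below 0.25 rad and linear speed of tray below 0.03 m/s and angular speed of tray below 0.15 rad/s and contact force between the fingers and tray above 1 N and contact force between tray and reader below 0.05 N and distance of each of tape, timer, notes_marker from where it was at the start of the episode below 0.03 m); the arm keeps its last pose, push and grip.
It fails at once if the ball leaves its pocket (distance between ball_center and tray_pocket above 0.022 m).
It fails at once if the tray tips by more than 0.35 rad (angle between tray's own z axis and vertical above 0.35 rad).
It fails at once if the tape roll is knocked away (more than 40 mm) (distance of tape from where it was at the start of the episode above 0.04 m).
It fails at once if the timer is knocked away (more than 40 mm) (distance of timer from where it was at the start of the episode above 0.04 m).
It fails at once if the marker is knocked away (more than 40 mm) (distance of notes_marker from where it was at the start of the episode above 0.04 m).
It also fails if it takes over 72 s, if anything falls off the work surface, if the arm or the gripper's body presses on something with over 40 N, if the wrist force passes 120 N, or if a joint passes its speed limit or range.

ROBOT

A 6-joint arm with a two-finger parallel gripper is mounted at the origin on a cart in front of the work surface, level with it; the furniture and walls round the work are solid. World frame = base frame: x ahead of the robot, y to its left, z up, the work surface at z = 0. Lengths are in mm, angles in rad, forces in N, time in s.
With the tool pointing down it reaches from about 350 to 725 mm from the base axis. Payload 6 kg.
Tool frame: the origin (TCP) lies at the very end of the fingers, on their centre line; the grasp point (between the pads) lies 19 mm behind it; z points along the fingers, y is the line along which they close (so a half turn about z gives the same grasp; the last joint's range is limited). The gripper opens to 85 mm and grips with 20 to 120 N. Pads are 22 mm wide; open, the fingers measure 114 mm over their backs; the gripper's body (76 mm by 85 mm) begins 54 mm behind the grasp point. The pads swing forward as they close: fully open they stand 13 mm farther back than shut.
Start: joints at [1.534, 0.04, 0.085, 0, -1.615, -0.334], TCP at [217.389, 559.21, 231.261] pointing down, gripper open.
Joint ranges: [-2.56, 2.56], [-1.29, 2.01], [-1.08, 1.49], [-3.29, 1.98], [-2.81, -0.18], [-2.99, 2.99]. Speed limits (rad/s): [2.57, 2.57, 3.01, 3.14, 3.14, 3.14].

INTERFACE

Orientations are given as [roll, pitch, yaw] about the fixed x, y, z axes, in that order (R = Rz(yaw) Ry(pitch) Rx(roll)).
In Python, from station import sensors, imaging, job gives the robot as it stands.
- The arm moves only by the tool jog_arm, never from a script. Its argument "series" is a list of rows, each an object of numbers: "dx", "dy", "dz": the shift along the tool's x, y, z in mm; "ax", "ay", "az": the turn, a rotation vector about the tool's x, y, z in degrees; "jaw": the finger opening in mm, from 0 to 85.4. A call has 1 to 10 rows; each row shifts and turns the commanded pose from where the row before left it, along the tool's axes as they then stand; what a row does not reach is not made up. A row lasts 1/10 s, in which the tool goes at most 50 mm and 8.59 degrees, less where a joint would pass 70% of its speed; a pose out of reach is approached as far as the arm can. A call is refused whole if a number of a shift passes 50 or a number of a turn 8.59, either way. A call with a gripper value outside its range is refused whole. The fingers move at their own pace and stop on an object; "newtons" is the grip in N (left out, the last holds). Time passes only in rows, so rows that do not move let the fingers close. It gives the time, the measured TCP pose, the force, the opening and the grip force at its end, in the units of the state.
- sensors.get_state(): the state, without advancing time (a new reading comes with each control period).
- imaging.camera(name): name is "scene" or "top"; returns the picture (480x640x3 uint8, blue, green, red); there is no depth.
- imaging.camera_model(name): a dict with "fx", "fy", "cx", "cy" (pixels), "k1" (the pictures are not rectified: a ray, as slopes to the right and down, at radius r is drawn at 1 + k1 r^2 times it, then the intrinsics apply), "R" (3x3) and "t" (3): a world point X has camera coordinates R X + t. Camera axes: x right, y down, z forward; pixel columns grow to the right and rows downward; lengths in mm; the calibration is good to about 2 mm. A picture is of the moment at which its call begins. camera_model takes no time and is no camera call.
- job.finish_job(): hands the job in; it is judged then, once.
The state is a dict: "time": time; "qpos": joint angles; "dq": joint speeds; "joint_efforts": joint torques, N m; "position": TCP position; "tool_rot": TCP orientation; "contact_force": force on the tool from outside, world axes, zero at the start; "moment": the same for the moment, N m; "grip_width": finger opening in mm; "grasp_force": force on a finger pad.
Only numpy, scipy, OpenCV 4.12 (cv2) and the standard library are available. Lean on these libraries where they do the work, as an engineer would, in place of code of your own. Each camera call takes 0.05 s, during which the arm holds its last target. There are 200 camera calls.

## Working session

There is one attempt and no reset: what is moved stays moved. The work goes in short steps, Python scripts to look and compute and a tool call to move; the robot and the scene stay as the last step left them, time stands still between calls to the robot, and variables do not carry over. Pictures are saved under pics/ and viewed, at most 10 in all, crops included, and the job is handed in when it is done.

Besides the shell and the picture viewer there is one more tool, called by a JSON object that holds its "fn" and its "kwargs". jog_arm: Moves the arm, as the interface text tells. Its arguments: {"type":"object","properties":{"series":{"type":"array"},"newtons":{"type":"number"}},"required":["series"]}

```bash
ls; mkdir -p pics
python3 - <<'E'
from station import sensors, imaging
import cv2
for n in("scene","top"):
    cv2.imwrite(f"pics/{n}0.png",imaging.camera(n)); print(imaging.camera_model(n))
print(sensors.get_state())
E
```

```text
pics
{'fx': 576.3410946344375, 'fy': 576.3410946344375, 'cx': 315.6892697641236, 'cy': 243.45924501815242, 'k1': 0.009216168957184112, 'R': array([[-6.75056951e-01, -7.37765615e-01,  1.03015615e-04],
       [-4.87243608e-01,  4.45723978e-01, -7.50948601e-01],
       [ 5.53978140e-01, -5.06983267e-01, -6.60360650e-01]]), 't': array([ 541.07938506,  260.63819953, 1211.09444704])}
{'fx': 552.7682540158215, 'fy': 552.7682540158215, 'cx': 308.38611267632973, 'cy': 235.0589392951856, 'k1': 0.03196640712599413, 'R': array([[ 0.01935611, -0.99980487, -0.00394375],
       [-0.98367379, -0.01833765, -0.17902403],
       [ 0.17891678,  0.00734457, -0.9838368 ]]), 't': array([ 223.31400899,  596.99709375, 1200.60856904])}
{'time': 0.1, 'qpos': array([ 1.53369011e+00,  4.07813313e-02,  8.38707260e-02, -3.75218284e-04,
       -1.61550883e+00, -3.33724847e-01]), 'dq': array([-0.0003959 , -0.00166165,  0.00242065, -0.00056549,  0.00014559,
        0.00083875]), 'joint_efforts': array([-4.83875527e-03, -3.69348907e+01,  3.48278761e+01,  6.95194915e+00,
       -4.65319390e-03, -1.16544462e-05]), 'position': array([217.25557855, 558.95748407, 230.34646561]), 'tool_rot': array([ 3.13993631e+00, -1.77482550e-04, -3.70814450e-01]), 'contact_force': array([0.26053215, 0.02591514, 0.78479538]), 'moment': array([0.01825151, 0.0098625 , 0.00590577]), 'grasp_force': 0.0, 'grip_width': 85.26391713839935}
```

View pics/scene0.png

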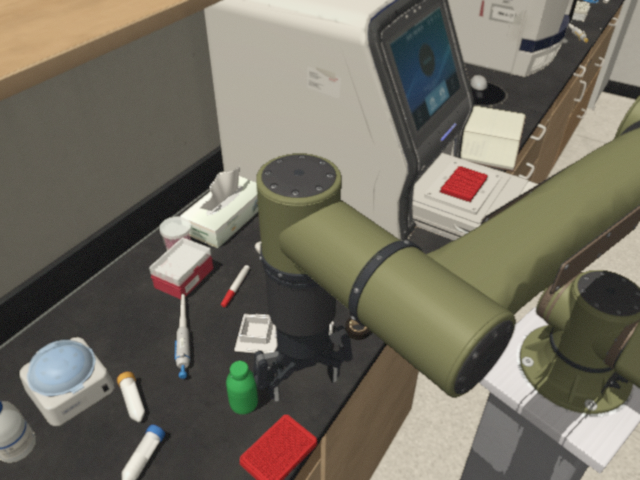

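View pics/top0.png

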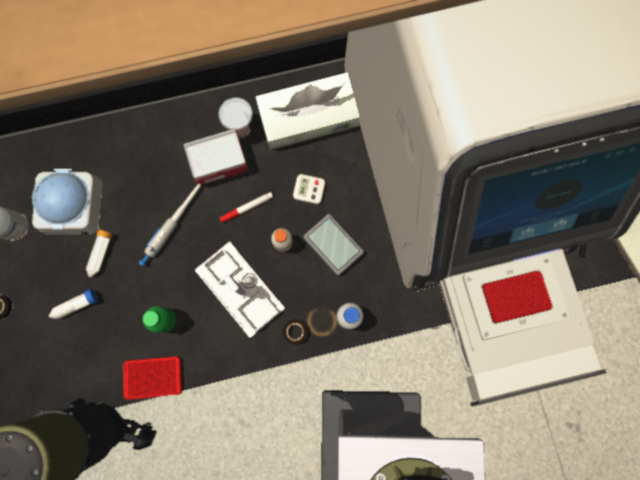

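The top view shows the tray at (240,288), the reader at (333,244), bottle caps that are orange (281,238) and blue (350,316), and the green look-alike at (158,319). Rings lie at (294,331) and (322,322), the timer at (309,188) and the marker at (246,207). Possible confusions for the large bottle are the green one (158,319) and the far-left white bottle (10,222). I'll check the choice in a close crop.

```bash
cat > h.py <<'E'
import numpy as np, cv2
from station import sensors, imaging
from scipy.optimize import least_squares
def proj(n,X):
    m=imaging.camera_model(n); c=np.atleast_2d(X)@m["R"].T+m["t"]
    s=c[:,:2]/c[:,2:]; s=s*(1+m["k1"]*(s**2).sum(1,keepdims=True))
    return s*[m["fx"],m["fy"]]+[m["cx"],m["cy"]]
def back(n,px,z):
    m=imaging.camera_model(n); d=(np.array(px,float)-[m["cx"],m["cy"]])/[m["fx"],m["fy"]]
    s=d.copy()
    for _ in range(9): s=d/(1+m["k1"]*(s@s))
    r=m["R"].T@np.array([*s,1]); o=-m["R"].T@m["t"]
    return o+r*(z-o[2])/r[2]
E
python3 - <<'E'
from h import *
im=cv2.imread("pics/top0.png")
cv2.imwrite("pics/crop1.png",cv2.resize(im[170:360,180:380],None,fx=4,fy=3.999*.79/.79*0.7895 if 0 else 4,interpolation=cv2.INTER_CUBIC)[:, :][:600] if 0 else cv2.resize(im[215:350,185:375],None,fx=4.2,fy=4.2,interpolation=cv2.INTER_CUBIC))
E
```

```text
(no output)
```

View pics/crop1.png

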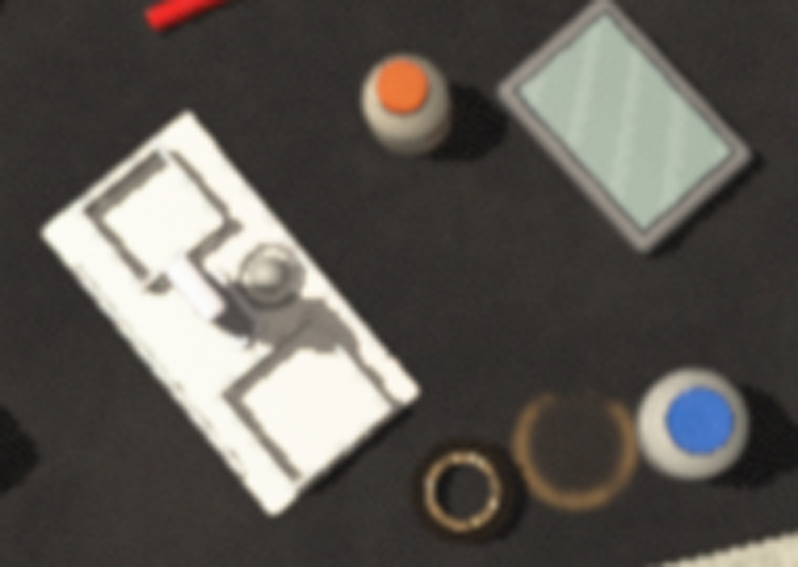

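Blue cap (crop 700,420) is the wide white bottle, so it is the large one. Orange cap (402,87) is the small one. The brown ring is a flat stain, and the black tape roll is at crop (463,490). The large bay is at the tray's lower right and the ball at upper right, so tray +x points up-left.

```bash
cat >> h.py <<'E'
def Rz(a): return np.array([[np.cos(a),-np.sin(a),0],[np.sin(a),np.cos(a),0],[0,0,1]])
def cyl(x,y,d,z0,z1,n=48):
    a=np.linspace(0,2*np.pi,n); return np.array([[x+d/2*np.cos(t),y+d/2*np.sin(t),z] for t in a for z in(z0,z1)])
def cen(mask): 
    ys,xs=np.nonzero(mask); return np.array([xs.mean(),ys.mean()])
def hullcen(n,P):
    h=cv2.convexHull(proj(n,P).astype(np.float32)); m=cv2.moments(h); return np.array([m["m10"],m["m01"]])/m["m00"]
def capfind(n,im,lo,hi,roi,d,z0,z1):
    x0,y0,x1,y1=roi; hsv=cv2.cvtColor(im,cv2.COLOR_BGR2HSV); m=cv2.inRange(hsv,lo,hi)
    k=np.zeros_like(m); k[y0:y1,x0:x1]=m[y0:y1,x0:x1]; c=cen(k); g=back(n,c,z1)[:2]
    s=least_squares(lambda p:hullcen(n,cyl(*p,d,z0,z1))-c,g,diff_step=1e-3); return s.x,int((k>0).sum()),c
def rect_pts(p,L,W,z): 
    q=np.array([[L/2,W/2],[L/2,-W/2],[-L/2,-W/2],[-L/2,W/2]]); q=np.c_[q,np.full(4,z)]
    return q@Rz(p[2]).T+[p[0],p[1],0]
E
python3 - <<'E'
from h import *
im=cv2.imread("pics/top0.png")
print("cam",-imaging.camera_model("top")["R"].T@imaging.camera_model("top")["t"])
print("large",capfind("top",im,(100,120,90),(130,255,255),(330,295,370,335),34,98,115))
print("small",capfind("top",im,(3,130,120),(20,255,255),(262,220,300,262),28,81,95))
def fit(crop,L,W,z,p0):
    c=np.array(crop)/4.2+[185,215]-0.38
    s=least_squares(lambda p:(proj("top",rect_pts([p[0]*100,p[1]*100,p[2]],L,W,z))-c).ravel(),[p0[0]/100,p0[1]/100,p0[2]])
    print(s.x*[100,100,1],s.fun.round(1)); return s.x*[100,100,1]
# order: +x+y, +x-y, -x-y, -x+y
b=[back("top",(240,288),0)]; print(b)
t=fit([(42,232),(187,112),(418,392),(273,515)],204,104,4,(b[0][0],b[0][1],.9))
h=fit([(163,262),(185,252),(224,305),(205,321)],36,14,140,(b[0][0],b[0][1],.9))
r0=back("top",(333,244),0)
r=fit([(500,90),(603,0),(750,155),(643,250)],124,84,28,(r0[0],r0[1],.9))
big=cv2.resize(im[215:350,185:375],None,fx=4.2,fy=4.2,interpolation=cv2.INTER_CUBIC)
def poly(p,q,z,L,W,col):
    P=rect_pts([0,0,0],L,W,z)+[q,0,0]; P=P@Rz(p[2]).T+[p[0],p[1],0]
    cv2.polylines(big,[np.int32((proj("top",P)-[185,215]+.38)*4.2)],True,col,1)
poly(t,0,4,204,104,(0,0,255));poly(t,-66,26,69,69,(0,255,0));poly(t,66,26,59,59,(0,255,0));poly(t,-66,26,63,63,(255,255,0));poly(t,0,140,36,14,(255,0,255));poly(r,0,28,124,84,(0,0,255))
for p,d,z in(((),0,0),):pass
cv2.imwrite("pics/ov.png",big)
E
```

```text
cam [ 368.11888247  225.4000075  1288.96040963]
large (array([413.74647633, 140.5349615 ]), 169, array([351.16568047, 314.59763314]))
small (array([584.87279323, 296.22556455]), 122, array([280.35245902, 235.24590164]))
[array([474.26100385, 391.83373415,   0.        ])]
[472.45424022 393.15613366   0.72137286] [-0.3 -0.2  0.   0.   0.4 -0.1 -0.1  0.3]
[473.88908908 393.23444236   0.65373132] [-0.3  0.5  0.  -1.1  0.6  0.2 -0.4  0.4]
[577.78699944 177.26343006   0.74941801] [-2.   0.1  0.4 -2.1  1.5  0.1  0.1  1.8]
```

View pics/ov.png

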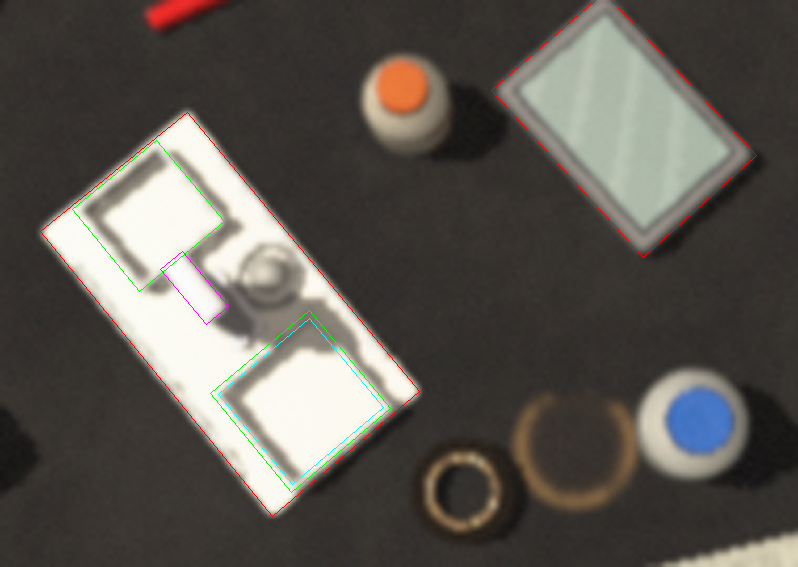

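{"fn": "jog_arm", "kwargs": {"series": [{"az":-7.82},{"az":-7.82},{"az":-7.82},{"az":-7.82},{"az":-7.82},{"az":-7.82},{"az":-7.82},{"az":-7.82},{"dx":-5,"dy":18},{"dx":-11,"dy":38}], "newtons": 30}}

```text
$.series[0]: bad value
```

{"fn": "jog_arm", "kwargs": {"series": [{"dx":-12,"dy":42},{"dx":-12,"dy":42},{"dx":-12,"dy":42},{"dx":-12,"dy":42},{"dx":-12,"dy":42},{"dx":-12,"dy":42},{"dx":-12,"dy":42},{"dx":-12,"dy":42},{"dx":-11,"dy":35},{"dx":-6,"dy":17}]}}

```text
$.series[0]: bad value
```

{"fn": "jog_arm", "kwargs": {"series": [{"dz":1},{"dz":0},{"dz":0},{"dz":0}]}}

```text
$.series[0]: bad value
```

{"fn": "jog_arm", "kwargs": {"series": [{"dx":0,"dy":0,"dz":0,"ax":0,"ay":0,"az":-7.82,"jaw":85},{"dx":0,"dy":0,"dz":0,"ax":0,"ay":0,"az":-7.82,"jaw":85},{"dx":0,"dy":0,"dz":0,"ax":0,"ay":0,"az":-7.82,"jaw":85},{"dx":0,"dy":0,"dz":0,"ax":0,"ay":0,"az":-7.82,"jaw":85},{"dx":0,"dy":0,"dz":0,"ax":0,"ay":0,"az":-7.82,"jaw":85},{"dx":0,"dy":0,"dz":0,"ax":0,"ay":0,"az":-7.82,"jaw":85},{"dx":0,"dy":0,"dz":0,"ax":0,"ay":0,"az":-7.82,"jaw":85},{"dx":0,"dy":0,"dz":0,"ax":0,"ay":0,"az":-7.82,"jaw":85},{"dx":-5,"dy":18,"dz":0,"ax":0,"ay":0,"az":0,"jaw":85},{"dx":-11,"dy":38,"dz":0,"ax":0,"ay":0,"az":0,"jaw":85}], "newtons": 30}}

```text
time: 1.1
position: [241.6, 506.8, 229.4]
tool_rot: [3.14, 0.003, 0.723]
contact_force: [0.4, -0.2, 0.4]
grip_width: 85.0
grasp_force: 0.0
```

{"fn": "jog_arm", "kwargs": {"series": [{"dx":-12,"dy":42,"dz":0,"ax":0,"ay":0,"az":0,"jaw":85},{"dx":-12,"dy":42,"dz":0,"ax":0,"ay":0,"az":0,"jaw":85},{"dx":-12,"dy":42,"dz":0,"ax":0,"ay":0,"az":0,"jaw":85},{"dx":-12,"dy":42,"dz":0,"ax":0,"ay":0,"az":0,"jaw":85},{"dx":-12,"dy":42,"dz":0,"ax":0,"ay":0,"az":0,"jaw":85},{"dx":-12,"dy":42,"dz":0,"ax":0,"ay":0,"az":0,"jaw":85},{"dx":-12,"dy":42,"dz":0,"ax":0,"ay":0,"az":0,"jaw":85},{"dx":-12,"dy":42,"dz":0,"ax":0,"ay":0,"az":0,"jaw":85},{"dx":-11,"dy":35,"dz":0,"ax":0,"ay":0,"az":0,"jaw":85},{"dx":-6,"dy":17,"dz":0,"ax":0,"ay":0,"az":0,"jaw":85}]}}

```text
time: 2.1
position: [414.2, 138.1, 231.2]
tool_rot: [3.141, 0.0, 0.719]
contact_force: [-0.8, 0.9, 0.5]
grip_width: 85.0
grasp_force: 0.0
```

```bash
cat >> h.py <<'E'
def st(p=True):
    s=sensors.get_state(); print(round(s["time"],2),s["position"].round(1),s["tool_rot"].round(4),s["contact_force"].round(1),round(s["grip_width"],1),round(s["grasp_force"],1)); return s
def go(x,y,z):
    s=st(); w=np.array([x,y,z])-s["position"]; from scipy.spatial.transform import Rotation as R
    r=R.from_euler("xyz",s["tool_rot"]); print("shift tool",(r.inv().apply(w)).round(1)); return s
E
python3 - <<'E'
from h import *
go(413.7,140.5,97)
for n in("scene",):cv2.imwrite(f"pics/{n}1.png",imaging.camera(n))
E
```

```text
2.1 [414.2 138.1 231.2] [3.1414e+00 2.0000e-04 7.1880e-01] [-0.8  0.9  0.5] 85.0 0.0
shift tool [  1.2  -2.1 134.2]
```

View pics/scene1.png

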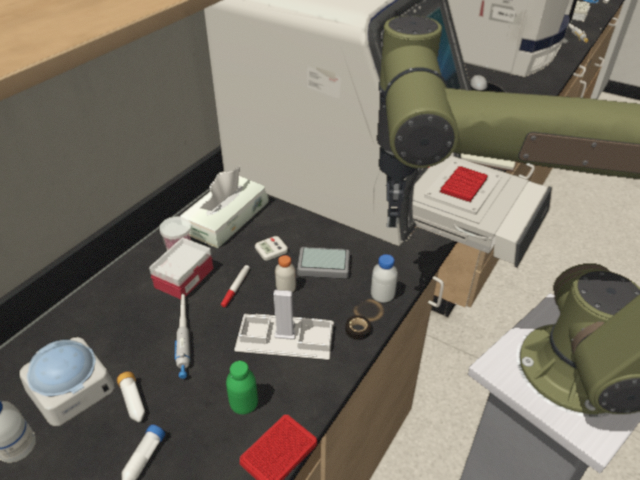

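Both bottles are clear of obstruction: blue cap (386,262), orange cap (285,261). Cross-check from this view.

Run:
```python
from h import *
im=cv2.imread("pics/scene1.png")
print("tcp",proj("scene",[414.2,138.1,231.2]))
print("large",capfind("scene",im,(100,120,90),(130,255,255),(372,250,402,275),34,98,115))
print("small",capfind("scene",im,(3,130,120),(20,255,255),(272,250,300,275),28,81,95))
t=[472.5,393.2,.721]
print("handle top c",proj("scene",[[472.5,393.2,140]]), proj("scene",rect_pts(t,204,104,4)).round(1), proj("scene",rect_pts(t,36,14,140)).round(1))
cv2.imwrite("pics/c2.png",cv2.resize(im[240:370,225:415],None,fx=4.2,fy=4.2,interpolation=cv2.INTER_CUBIC))
```

```text
tcp [[391.23599067 218.25812979]]
large (array([415.70922077, 138.16442236]), 175, array([385.93714286, 261.07428571]))
small (array([587.82800008, 294.12272415]), 119, array([284.15966387, 260.48739496]))
handle top c [[282.52227173 292.52717201]] [[234.3 350.1]
 [244.1 314. ]
 [333.  321.4]
 [328.8 358.5]] [[273.3 294.3]
 [274.4 289.4]
 [291.7 290.8]
 [290.7 295.7]]
```

View pics/c2.png

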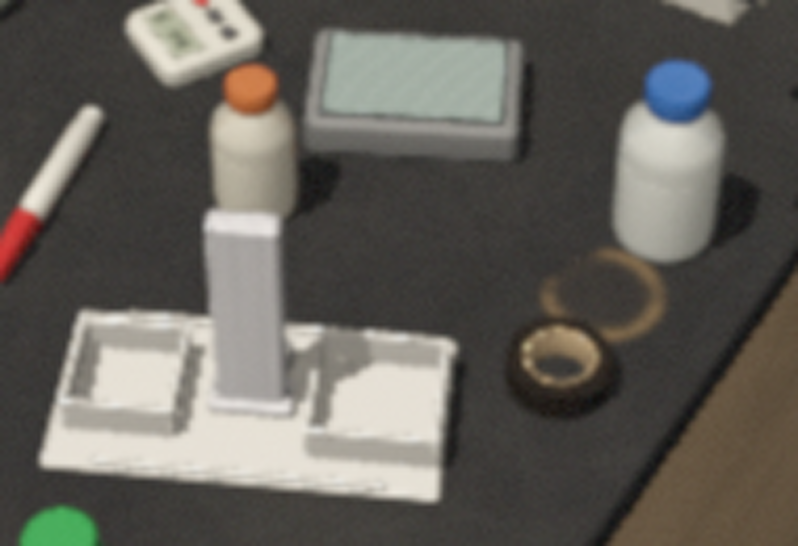

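{"fn": "jog_arm", "kwargs": {"series": [{"dx":1.4,"dy":-0.4,"dz":15,"ax":0,"ay":0,"az":0,"jaw":85},{"dx":0,"dy":0,"dz":30,"ax":0,"ay":0,"az":0,"jaw":85},{"dx":0,"dy":0,"dz":30,"ax":0,"ay":0,"az":0,"jaw":85},{"dx":0,"dy":0,"dz":22,"ax":0,"ay":0,"az":0,"jaw":85},{"dx":0,"dy":0,"dz":9,"ax":0,"ay":0,"az":0,"jaw":85},{"dx":0,"dy":0,"dz":0,"ax":0,"ay":0,"az":0,"jaw":85}]}}

```text
time: 2.75
position: [413.5, 141.9, 123.6]
tool_rot: [-3.141, 0.003, 0.722]
contact_force: [-0.7, -0.8, 0.7]
grip_width: 84.9
grasp_force: 0.0
```

Run:
```python
from h import *
s=go(415,139.3,97); im=imaging.camera("scene")
p=s["position"]
for sg in(1,-1): print(proj("scene",p+sg*50*np.array([np.sin(.721),-np.cos(.721),0])+[0,0,13]))
print(proj("scene",p))
cv2.imwrite("pics/c3.png",cv2.resize(im[180:315,300:490],None,fx=4.2,fy=4.2,interpolation=cv2.INTER_CUBIC))
```

```text
2.75 [413.5 141.9 123.6] [-3.1414e+00  3.0000e-03  7.2210e-01] [-0.7 -0.8  0.7] 84.9 0.0
shift tool [-0.5  2.9 26.6]
[[386.99458278 237.78063628]]
[[386.24316057 267.93709188]]
[[386.15552872 256.73218747]]
```

View pics/c3.png

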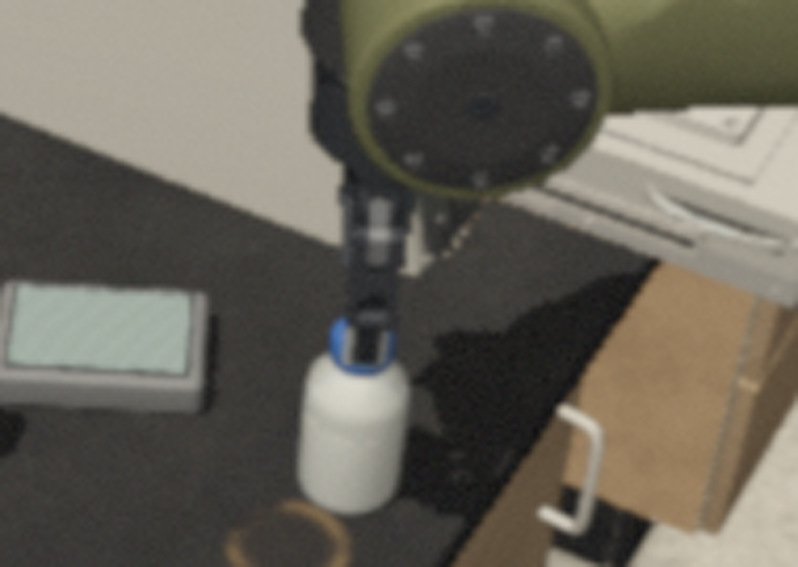

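The near finger stands centred in front of the cap (crop 367 vs cap 364), within about 1.5 mm. Descend and grip.

{"fn": "jog_arm", "kwargs": {"series": [{"dx":1,"dy":1,"dz":8,"ax":0,"ay":0,"az":0,"jaw":85},{"dx":0,"dy":0,"dz":10,"ax":0,"ay":0,"az":0,"jaw":85},{"dx":0,"dy":0,"dz":8,"ax":0,"ay":0,"az":0,"jaw":85},{"dx":0,"dy":0,"dz":0,"ax":0,"ay":0,"az":0,"jaw":50},{"dx":0,"dy":0,"dz":0,"ax":0,"ay":0,"az":0,"jaw":40},{"dx":0,"dy":0,"dz":0,"ax":0,"ay":0,"az":0,"jaw":30},{"dx":0,"dy":0,"dz":0,"ax":0,"ay":0,"az":0,"jaw":25},{"dx":0,"dy":0,"dz":0,"ax":0,"ay":0,"az":0,"jaw":25},{"dx":0,"dy":0,"dz":0,"ax":0,"ay":0,"az":0,"jaw":25},{"dx":0,"dy":0,"dz":0,"ax":0,"ay":0,"az":0,"jaw":25}], "newtons": 25}}

```text
time: 3.8
position: [416.1, 141.9, 99.9]
tool_rot: [3.141, -0.001, 0.721]
contact_force: [-0.7, 0.0, 3.7]
grip_width: 32.9
grasp_force: 25.0
```

Run:
```python
from h import *
st();im=imaging.camera("scene");st()
print("large",capfind("scene",im,(100,120,60),(130,255,255),(372,240,402,275),34,98,115))
```

```text
3.8 [416.1 141.9  99.9] [ 3.1413e+00 -1.0000e-03  7.2120e-01] [-0.7  0.   3.7] 32.9 25.0
3.85 [416.1 141.9  99.9] [ 3.1413e+00 -1.0000e-03  7.2120e-01] [-0.5  0.3  4.1] 33.2 25.0
large (array([412.38862327, 135.45752241]), 19, array([387.84210526, 261.26315789]))
```

{"fn": "jog_arm", "kwargs": {"series": [{"dx":0,"dy":0,"dz":-5,"ax":0,"ay":0,"az":0,"jaw":25},{"dx":0,"dy":0,"dz":-15,"ax":0,"ay":0,"az":0,"jaw":25},{"dx":0,"dy":0,"dz":-20,"ax":0,"ay":0,"az":0,"jaw":25},{"dx":4,"dy":-4,"dz":-20,"ax":0,"ay":0,"az":0,"jaw":25},{"dx":10,"dy":-11,"dz":-10,"ax":0,"ay":0,"az":0,"jaw":25},{"dx":18,"dy":-19,"dz":0,"ax":0,"ay":0,"az":0,"jaw":25},{"dx":20,"dy":-22,"dz":0,"ax":0,"ay":0,"az":0,"jaw":25},{"dx":20,"dy":-22,"dz":0,"ax":0,"ay":0,"az":0,"jaw":25},{"dx":20,"dy":-21,"dz":0,"ax":0,"ay":0,"az":0,"jaw":25},{"dx":18,"dy":-19,"dz":0,"ax":0,"ay":0,"az":0,"jaw":25}]}}

```text
time: 4.85
position: [420.0, 305.0, 168.9]
tool_rot: [-3.142, 0.001, 0.722]
contact_force: [0.1, -0.0, -1.4]
grip_width: 33.0
grasp_force: 25.0
```

{"fn": "jog_arm", "kwargs": {"series": [{"dx":16,"dy":-17,"dz":0,"ax":0,"ay":0,"az":0,"jaw":25},{"dx":10,"dy":-11,"dz":0,"ax":0,"ay":0,"az":0,"jaw":25},{"dx":6,"dy":-6,"dz":0,"ax":0,"ay":0,"az":0,"jaw":25},{"dx":0,"dy":0,"dz":0,"ax":0,"ay":0,"az":0,"jaw":25},{"dx":0,"dy":0,"dz":0,"ax":0,"ay":0,"az":0,"jaw":25},{"dx":0,"dy":0,"dz":0,"ax":0,"ay":0,"az":0,"jaw":25}]}}

```text
time: 5.45
position: [422.3, 348.9, 169.6]
tool_rot: [3.142, -0.0, 0.72]
contact_force: [-0.2, -0.0, -1.1]
grip_width: 33.0
grasp_force: 25.0
```

Run:
```python
from h import *
s=go(422.9,349.6,104); im=imaging.camera("scene"); print(s["position"],s["time"])
p=s["position"]; print(proj("scene",p+[0,0,-96]),proj("scene",p+[0,0,20]))
cv2.imwrite("pics/c4.png",cv2.resize(im[230:365,220:410],None,fx=4.2,fy=4.2,interpolation=cv2.INTER_CUBIC))
```

```text
5.45 [422.3 348.9 169.6] [ 3.1416e+00 -3.0000e-04  7.2040e-01] [-0.2 -0.  -1.1] 33.0 25.0
shift tool [ 0.9 -0.1 65.6]
[422.27484939 348.92908516 169.5529334 ] 5.45
[[315.02732134 316.80532583]] [[314.98906509 277.78465525]]
```

View pics/c4.png

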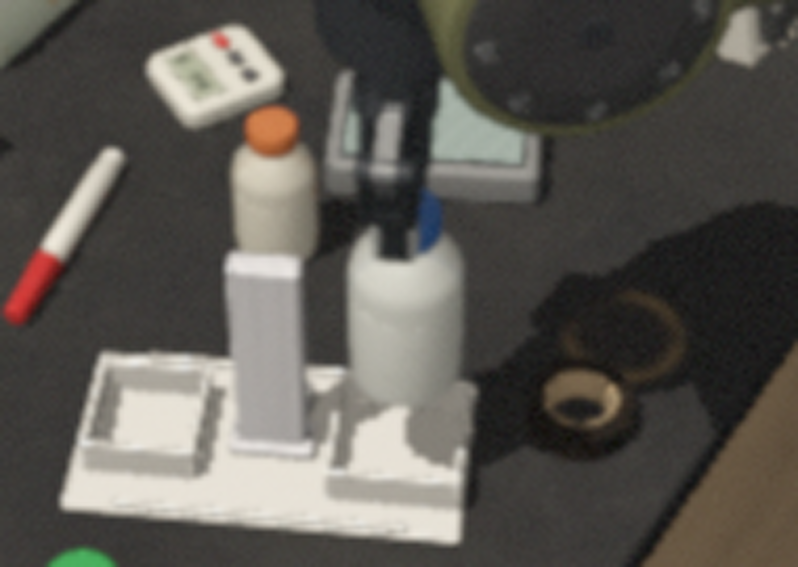

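```bash
cat >> h.py <<'E'
def pred(n,x,y,d,z0,hs):
    P=proj(n,cyl(x,y,d,z0,z0+hs)); return P
E
python3 - <<'E'
from h import *
im=cv2.imread("pics/c4.png"); g=cv2.cvtColor(im,cv2.COLOR_BGR2GRAY).astype(int)
def edge(v,th): # subpixel crossings
    return [i+(th-v[i])/(v[i+1]-v[i]) for i in range(len(v)-1) if (v[i]-th)*(v[i+1]-th)<0]
for r in (290,320,350): print(r,[round(e) for e in edge(g[r,300:500],90)])
for c in(395,406,417): print(c,g[370:430:4,c])
s=sensors.get_state(); p=s["position"]
for nm,(x,y) in dict(tcp=p[:2],bay=(422.9,349.6)).items():
    P=(proj("scene",cyl(x,y,56,p[2]-99.9,p[2]-35))-[220,230]+.38)*4.2
    print(nm,"cols",P[:,0].min(),P[:,0].max(),"bottom",P[:,1].max())
E
```

```text
290 [2, 45, 163]
320 [3, 46, 162]
350 [4, 47, 160]
395 [170 168 167 166 166 166 164 162 166 187 216 224 226 226 226]
406 [163 161 160 160 160 158 156 154 157 175 196 193 173 163 164]
417 [154 153 153 150 148 148 148 145 141 134 129 127 127 128 127]
tcp cols 343.1165668073124 457.9490931642157 bottom 414.04112088984664
bay cols 341.31712645144245 456.14676179827626 bottom 413.9713396101863
```

Run:
```python
from h import *
im=cv2.imread("pics/scene1.png"); g=cv2.cvtColor(im,cv2.COLOR_BGR2GRAY).astype(int)
for (x,y,d,h,nm) in((414.7,140,56,65,"L"),(585.5,296,46,50,"S")):
    P=proj("scene",cyl(x,y,d,0,h)); a,b=P[:,0].min(),P[:,0].max(); m=P[:,1].max(); print(nm,a,b,m)
    c=int((a+b)/2); r=int(m-18); print(g[int(m)-7:int(m)+7,c],int(m)-7); print(g[r,int(a)-5:int(a)+6],int(a)-5,g[r,int(b)-5:int(b)+6],int(b)-5)
t=cv2.imread("pics/top0.png"); g=cv2.cvtColor(t,cv2.COLOR_BGR2GRAY).astype(int)
P=proj("top",cyl(414.7,140,56,0,65));print(P.min(0),P.max(0)); c=P.mean(0).astype(int)
print(g[c[1],c[0]-20:c[0]+20],c[0]-20); print(g[c[1]-20:c[1]+20,c[0]],c[1]-20)
```

```text
L 370.3095541243224 396.49637420781477 303.0667063079114
[161 158 159 155 153 138  99  63  57  59  62  66  70  74] 296
[ 57  56  56  57  57  68 107 144 162 171 174] 365 [139 134 126 116  94  60  34  30  28  30  25] 391
S 274.96976363306635 295.07909034486164 295.0610559589511
[154 154 176 212 220 222 223 212 180 162 163 163 163 163] 288
[ 56  57  53  58  58  69 111 157 174 175 172] 269 [136 126 121 114  99  72  57  51  46  41  41] 290
[335.86256727 302.02223281] [362.76820442 328.24953364]
[ 53  54  59  69  84  96  99  93 112 161 202 207 208 211 196 145 110 108
 111 109 110 112 112 109 111 112 116 116 116 113 107 103 120 117  95  54
  26  23  20  24] 328
[ 46  46  48  50  48  49  52  80 129 166 177 175 163 138 117 113 114 112
 110 109 110 109 110 111 114 115 113 131 162 178 177 169 151 115  72  50
  49  48  50  46] 295
```

{"fn": "jog_arm", "kwargs": {"series": [{"dx":3,"dy":-1.2,"dz":8,"ax":0,"ay":0,"az":0,"jaw":25},{"dx":0,"dy":0,"dz":15,"ax":0,"ay":0,"az":0,"jaw":25},{"dx":0,"dy":0,"dz":12,"ax":0,"ay":0,"az":0,"jaw":25},{"dx":0,"dy":0,"dz":5,"ax":0,"ay":0,"az":0,"jaw":25},{"dx":0,"dy":0,"dz":4,"ax":0,"ay":0,"az":0,"jaw":25},{"dx":0,"dy":0,"dz":4,"ax":0,"ay":0,"az":0,"jaw":25},{"dx":0,"dy":0,"dz":0,"ax":0,"ay":0,"az":0,"jaw":25},{"dx":0,"dy":0,"dz":0,"ax":0,"ay":0,"az":0,"jaw":25}]}}

```text
time: 6.3
position: [423.7, 352.6, 121.6]
tool_rot: [3.142, -0.0, 0.721]
contact_force: [-0.9, 0.3, -1.4]
grip_width: 33.0
grasp_force: 25.0
```

{"fn": "jog_arm", "kwargs": {"series": [{"dx":0,"dy":0,"dz":5,"ax":0,"ay":0,"az":0,"jaw":25},{"dx":0,"dy":0,"dz":5,"ax":0,"ay":0,"az":0,"jaw":25},{"dx":0,"dy":0,"dz":4,"ax":0,"ay":0,"az":0,"jaw":25},{"dx":0,"dy":0,"dz":0,"ax":0,"ay":0,"az":0,"jaw":25},{"dx":0,"dy":0,"dz":0,"ax":0,"ay":0,"az":0,"jaw":25}]}}

```text
time: 6.8
position: [423.6, 352.4, 107.2]
tool_rot: [3.141, 0.0, 0.721]
contact_force: [0.6, 0.0, -0.4]
grip_width: 33.2
grasp_force: 25.0
```

{"fn": "jog_arm", "kwargs": {"series": [{"dx":0,"dy":0,"dz":2,"ax":0,"ay":0,"az":0,"jaw":25},{"dx":0,"dy":0,"dz":1,"ax":0,"ay":0,"az":0,"jaw":25},{"dx":0,"dy":0,"dz":0,"ax":0,"ay":0,"az":0,"jaw":25},{"dx":0,"dy":0,"dz":0,"ax":0,"ay":0,"az":0,"jaw":40},{"dx":0,"dy":0,"dz":0,"ax":0,"ay":0,"az":0,"jaw":50},{"dx":0,"dy":0,"dz":0,"ax":0,"ay":0,"az":0,"jaw":60},{"dx":0,"dy":0,"dz":0,"ax":0,"ay":0,"az":0,"jaw":60}]}}

```text
time: 7.5
position: [423.7, 352.5, 104.5]
tool_rot: [3.142, -0.0, 0.721]
contact_force: [-0.4, 0.1, 0.6]
grip_width: 60.0
grasp_force: 0.0
```

{"fn": "jog_arm", "kwargs": {"series": [{"dx":0,"dy":0,"dz":-10,"ax":0,"ay":0,"az":0,"jaw":60},{"dx":0,"dy":0,"dz":-25,"ax":0,"ay":0,"az":0,"jaw":85},{"dx":0,"dy":0,"dz":-30,"ax":0,"ay":0,"az":0,"jaw":85},{"dx":8,"dy":6,"dz":-25,"ax":0,"ay":0,"az":0,"jaw":85},{"dx":15,"dy":25,"dz":-8,"ax":0,"ay":0,"az":0,"jaw":85},{"dx":15,"dy":35,"dz":0,"ax":0,"ay":0,"az":0,"jaw":85},{"dx":14,"dy":30,"dz":0,"ax":0,"ay":0,"az":0,"jaw":85},{"dx":14,"dy":25,"dz":0,"ax":0,"ay":0,"az":0,"jaw":85},{"dx":12,"dy":15,"dz":0,"ax":0,"ay":0,"az":0,"jaw":85},{"dx":8,"dy":9,"dz":0,"ax":0,"ay":0,"az":0,"jaw":85}]}}

```text
time: 8.5
position: [585.3, 299.6, 202.6]
tool_rot: [3.141, 0.0, 0.72]
contact_force: [-0.2, 0.3, 0.2]
grip_width: 84.9
grasp_force: 0.0
```

Run:
```python
from h import *
s=go(585.5,296,79); im=imaging.camera("scene"); tp=imaging.camera("top")
print("large",capfind("scene",im,(100,100,60),(130,255,255),(290,220,360,330),34,98+4,115+4))
print("small",capfind("scene",im,(3,130,90),(20,255,255),(265,245,300,285),28,81,95))
print("bay",proj("scene",[[422.9,349.6,119]]),proj("top",[[422.9,349.6,119]]))
cv2.imwrite("pics/m.png",np.hstack([cv2.resize(im[225:370,220:345],None,fx=3.1,fy=3.1,interpolation=cv2.INTER_CUBIC),cv2.resize(tp[205:350,185:310],None,fx=3.1,fy=3.1,interpolation=cv2.INTER_CUBIC)]))
```

```text
8.5 [585.3 299.6 202.6] [3.1412e+00 1.0000e-04 7.1960e-01] [-0.2  0.3  0.2] 84.9 0.0
shift tool [ -2.2   2.8 123.6]
large (array([423.68063233, 349.80961279]), 225, array([314.24444444, 304.79555556]))
small (array([587.93304224, 294.09546787]), 122, array([284.13934426, 260.45901639]))
bay [[314.56860106 302.11173393]] [[251.9529078  308.05776962]]
```

View pics/m.png

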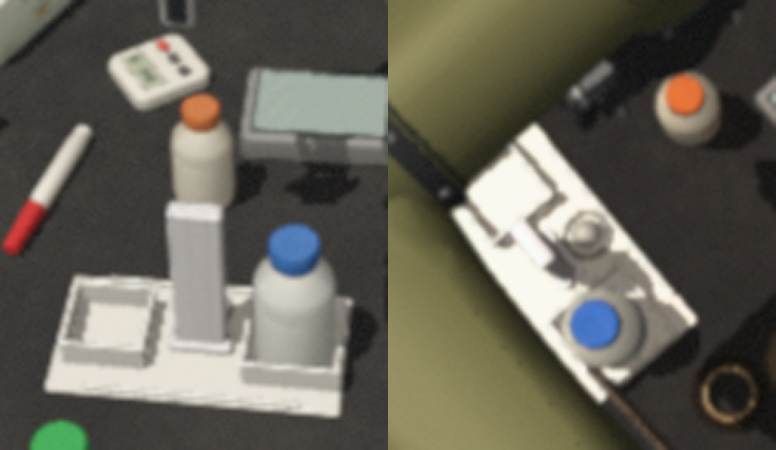

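The large bottle stands in its bay (left panel, blue cap at (294,248)), with the ball still in its ring. Next is the small bottle.

{"fn": "jog_arm", "kwargs": {"series": [{"dx":-2,"dy":2.3,"dz":15,"ax":0,"ay":0,"az":0,"jaw":85},{"dx":0,"dy":0,"dz":30,"ax":0,"ay":0,"az":0,"jaw":85},{"dx":0,"dy":0,"dz":30,"ax":0,"ay":0,"az":0,"jaw":85},{"dx":0,"dy":0,"dz":15,"ax":0,"ay":0,"az":0,"jaw":85},{"dx":0,"dy":0,"dz":5,"ax":0,"ay":0,"az":0,"jaw":85},{"dx":0,"dy":0,"dz":0,"ax":0,"ay":0,"az":0,"jaw":85},{"dx":0,"dy":0,"dz":0,"ax":0,"ay":0,"az":0,"jaw":85}]}}

```text
time: 9.3
position: [584.6, 297.8, 109.4]
tool_rot: [3.141, -0.003, 0.722]
contact_force: [-0.6, 0.7, 0.6]
grip_width: 85.2
grasp_force: 0.0
```

Run:
```python
from h import *
s=go(585.2,296.5,82); im=imaging.camera("scene"); g=cv2.cvtColor(im,cv2.COLOR_BGR2GRAY).astype(int)
p=s["position"]; P=proj("scene",cyl(p[0],p[1],46,0,55)); print(P[:,0].min(),P[:,0].max(),P[:,1].max())
r=275; print(g[r,265:305],265); print(proj("scene",[p[0],p[1],30]))
```

```text
9.3 [584.6 297.8 109.4] [ 3.1409e+00 -2.6000e-03  7.2150e-01] [-0.6  0.7  0.6] 85.2 0.0
shift tool [-0.5  1.4 27.4]
274.5182235018403 294.758229654411 295.6572819786435
[ 58  59  57  58  58  55  60  56  58  71 115 157 173 180 184 189 192 191
 189 188 186 182 177 171 161 151 139 127 113  94  76  64  64  76  87  90
  90  91  88  89] 265
[[284.73453837 279.81608551]]
```

{"fn": "jog_arm", "kwargs": {"series": [{"dx":0,"dy":0.5,"dz":8,"ax":0,"ay":0,"az":0,"jaw":85},{"dx":0,"dy":0,"dz":12,"ax":0,"ay":0,"az":0,"jaw":85},{"dx":0,"dy":0,"dz":7,"ax":0,"ay":0,"az":0,"jaw":85},{"dx":0,"dy":0,"dz":0,"ax":0,"ay":0,"az":0,"jaw":50},{"dx":0,"dy":0,"dz":0,"ax":0,"ay":0,"az":0,"jaw":35},{"dx":0,"dy":0,"dz":0,"ax":0,"ay":0,"az":0,"jaw":25},{"dx":0,"dy":0,"dz":0,"ax":0,"ay":0,"az":0,"jaw":20},{"dx":0,"dy":0,"dz":0,"ax":0,"ay":0,"az":0,"jaw":20},{"dx":0,"dy":0,"dz":0,"ax":0,"ay":0,"az":0,"jaw":20},{"dx":0,"dy":0,"dz":0,"ax":0,"ay":0,"az":0,"jaw":20}]}}

```text
time: 10.35
position: [584.6, 297.1, 81.0]
tool_rot: [3.141, -0.001, 0.721]
contact_force: [-0.0, 0.7, 1.9]
grip_width: 26.7
grasp_force: 24.8
```

{"fn": "jog_arm", "kwargs": {"series": [{"dx":0,"dy":0,"dz":-5,"ax":0,"ay":0,"az":0,"jaw":20},{"dx":0,"dy":0,"dz":-20,"ax":0,"ay":0,"az":0,"jaw":20},{"dx":3,"dy":0,"dz":-25,"ax":0,"ay":0,"az":0,"jaw":20},{"dx":8,"dy":-4,"dz":-20,"ax":0,"ay":0,"az":0,"jaw":20},{"dx":10,"dy":-12,"dz":-5,"ax":0,"ay":0,"az":0,"jaw":20},{"dx":10,"dy":-22,"dz":0,"ax":0,"ay":0,"az":0,"jaw":20},{"dx":8,"dy":-28,"dz":0,"ax":0,"ay":0,"az":0,"jaw":20},{"dx":6,"dy":-28,"dz":0,"ax":0,"ay":0,"az":0,"jaw":20},{"dx":0,"dy":-25,"dz":0,"ax":0,"ay":0,"az":0,"jaw":20},{"dx":0,"dy":-16,"dz":0,"ax":0,"ay":0,"az":0,"jaw":20}]}}

```text
time: 11.35
position: [527.0, 429.8, 153.4]
tool_rot: [-3.141, 0.003, 0.723]
contact_force: [-0.0, 0.7, -0.6]
grip_width: 27.0
grasp_force: 24.8
```

{"fn": "jog_arm", "kwargs": {"series": [{"dx":0,"dy":-8,"dz":0,"ax":0,"ay":0,"az":0,"jaw":20},{"dx":0,"dy":-3,"dz":0,"ax":0,"ay":0,"az":0,"jaw":20},{"dx":0,"dy":0,"dz":0,"ax":0,"ay":0,"az":0,"jaw":20},{"dx":0,"dy":0,"dz":0,"ax":0,"ay":0,"az":0,"jaw":20},{"dx":0,"dy":0,"dz":0,"ax":0,"ay":0,"az":0,"jaw":20}]}}

```text
time: 11.85
position: [522.2, 435.6, 155.3]
tool_rot: [3.141, 0.0, 0.72]
contact_force: [-0.7, -1.0, -0.3]
grip_width: 26.3
grasp_force: 24.8
```

Run:
```python
from h import *
s=go(522.1,436.8,85); im=imaging.camera("scene"); g=cv2.cvtColor(im,cv2.COLOR_BGR2GRAY).astype(int)
cv2.imwrite("pics/s5.png",im)
p=s["position"]
for nm,(x,y) in dict(tcp=p[:2],bay=(522.1,436.8)).items():
    P=proj("scene",cyl(x,y,46,p[2]-81,p[2]-31)); print(nm,P[:,0].min(),P[:,0].max(),P[:,1].max())
c=int(P[:,0].mean());m=int(P[:,1].max())
for r in(m-12,m-18):print(g[r,c-18:c+19],c-18)
for k in(c-4,c,c+4):print(g[m-8:m+8,k],m-8)
```

```text
11.85 [522.2 435.6 155.3] [3.1414 0.     0.72  ] [-0.7 -1.  -0.3] 26.3 24.8
shift tool [ 0.7 -1.  70.3]
tcp 240.63015458959362 264.2651974702841 319.34230235680354
bay 240.19784586702852 263.85896373823437 319.68036935510986
[ 62  62  61  61  62  60  60  70 109 150 169 173 173 174 173 171 170 166
 162 157 153 149 142 137 130 125 121 116 112 103  83  68  61  59  60  59
  57] 234
[ 59  60  60  57  60  58  62  98 151 173 181 182 178 176 173 170 166 164
 161 158 155 149 145 138 133 126 120 114 110 100  79  61  61  60  58  59
  58] 234
[169 170 168 165 160 157 160 165 167 162 149 151 159 162 163 177] 311
[159 158 156 157 156 147 147 162 166 166 167 179 207 224 227 228] 311
[139 138 138 137 138 137 147 162 166 167 167 173 197 220 227 228] 311
```

{"fn": "jog_arm", "kwargs": {"series": [{"dx":1.2,"dy":-1.3,"dz":8,"ax":0,"ay":0,"az":0,"jaw":20},{"dx":0,"dy":0,"dz":15,"ax":0,"ay":0,"az":0,"jaw":20},{"dx":0,"dy":0,"dz":15,"ax":0,"ay":0,"az":0,"jaw":20},{"dx":0,"dy":0,"dz":5,"ax":0,"ay":0,"az":0,"jaw":20},{"dx":0,"dy":0,"dz":5,"ax":0,"ay":0,"az":0,"jaw":20},{"dx":0,"dy":0,"dz":5,"ax":0,"ay":0,"az":0,"jaw":20},{"dx":0,"dy":0,"dz":0,"ax":0,"ay":0,"az":0,"jaw":20},{"dx":0,"dy":0,"dz":0,"ax":0,"ay":0,"az":0,"jaw":20}]}}

```text
time: 12.7
position: [521.8, 438.2, 102.7]
tool_rot: [3.141, -0.0, 0.721]
contact_force: [0.7, 0.6, -1.4]
grip_width: 26.9
grasp_force: 24.8
```

{"fn": "jog_arm", "kwargs": {"series": [{"dx":0,"dy":0,"dz":5,"ax":0,"ay":0,"az":0,"jaw":20},{"dx":0,"dy":0,"dz":5,"ax":0,"ay":0,"az":0,"jaw":20},{"dx":0,"dy":0,"dz":4,"ax":0,"ay":0,"az":0,"jaw":20},{"dx":0,"dy":0,"dz":0,"ax":0,"ay":0,"az":0,"jaw":20},{"dx":0,"dy":0,"dz":0,"ax":0,"ay":0,"az":0,"jaw":20}]}}

```text
time: 13.2
position: [521.7, 438.0, 88.1]
tool_rot: [3.141, 0.0, 0.721]
contact_force: [-0.2, 0.4, -1.1]
grip_width: 26.8
grasp_force: 24.8
```

{"fn": "jog_arm", "kwargs": {"series": [{"dx":0,"dy":0,"dz":2,"ax":0,"ay":0,"az":0,"jaw":20},{"dx":0,"dy":0,"dz":1,"ax":0,"ay":0,"az":0,"jaw":20},{"dx":0,"dy":0,"dz":0,"ax":0,"ay":0,"az":0,"jaw":20},{"dx":0,"dy":0,"dz":0,"ax":0,"ay":0,"az":0,"jaw":35},{"dx":0,"dy":0,"dz":0,"ax":0,"ay":0,"az":0,"jaw":45},{"dx":0,"dy":0,"dz":0,"ax":0,"ay":0,"az":0,"jaw":55},{"dx":0,"dy":0,"dz":-5,"ax":0,"ay":0,"az":0,"jaw":60},{"dx":0,"dy":0,"dz":-15,"ax":0,"ay":0,"az":0,"jaw":70},{"dx":0,"dy":0,"dz":-30,"ax":0,"ay":0,"az":0,"jaw":70},{"dx":0,"dy":0,"dz":-30,"ax":0,"ay":0,"az":0,"jaw":70}]}}

```text
time: 14.2
position: [521.8, 437.8, 167.4]
tool_rot: [3.141, -0.0, 0.721]
contact_force: [0.8, 0.2, 0.6]
grip_width: 69.5
grasp_force: 0.0
```

{"fn": "jog_arm", "kwargs": {"series": [{"dx":0,"dy":0,"dz":-14,"ax":0,"ay":0,"az":0,"jaw":70},{"dx":-14,"dy":1.6,"dz":0,"ax":0,"ay":0,"az":0,"jaw":70},{"dx":-20,"dy":0,"dz":0,"ax":0,"ay":0,"az":0,"jaw":70},{"dx":-20,"dy":0,"dz":0,"ax":0,"ay":0,"az":0,"jaw":70},{"dx":-12,"dy":0,"dz":0,"ax":0,"ay":0,"az":0,"jaw":70},{"dx":0,"dy":0,"dz":0,"ax":0,"ay":0,"az":0,"jaw":70},{"dx":0,"dy":0,"dz":0,"ax":0,"ay":0,"az":0,"jaw":70}]}}

```text
time: 14.9
position: [473.4, 393.5, 180.0]
tool_rot: [-3.141, -0.001, 0.721]
contact_force: [-0.1, 0.3, 0.2]
grip_width: 70.0
grasp_force: 0.0
```

Run:
```python
from h import *
s=go(473.2,393.2,103); im=imaging.camera("scene")
print("large",capfind("scene",im,(100,100,60),(130,255,255),(290,280,340,330),34,102,119))
print("small",capfind("scene",im,(3,130,90),(20,255,255),(235,270,275,330),28,85,99), "bay",proj("scene",[522.1,436.8,99]))
print("handle",proj("scene",rect_pts([472.5,393.2,.721],36,14,140)).round(1))
cv2.imwrite("pics/c6.png",cv2.resize(im[230:365,200:390],None,fx=4.2,fy=4.2,interpolation=cv2.INTER_CUBIC))
```

```text
14.9 [473.4 393.5 180. ] [-3.1414e+00 -1.0000e-03  7.2130e-01] [-0.1  0.3  0.2] 70.0 0.0
shift tool [-0.4  0.2 77. ]
large (array([422.52756938, 348.80471002]), 217, array([314.97695853, 304.85714286]))
small (array([524.49209269, 435.31692314]), 147, array([252.31292517, 304.91156463])) bay [[252.21720575 303.59792395]]
handle [[273.3 294.3]
 [274.4 289.4]
 [291.7 290.8]
 [290.7 295.7]]
```

View pics/c6.png

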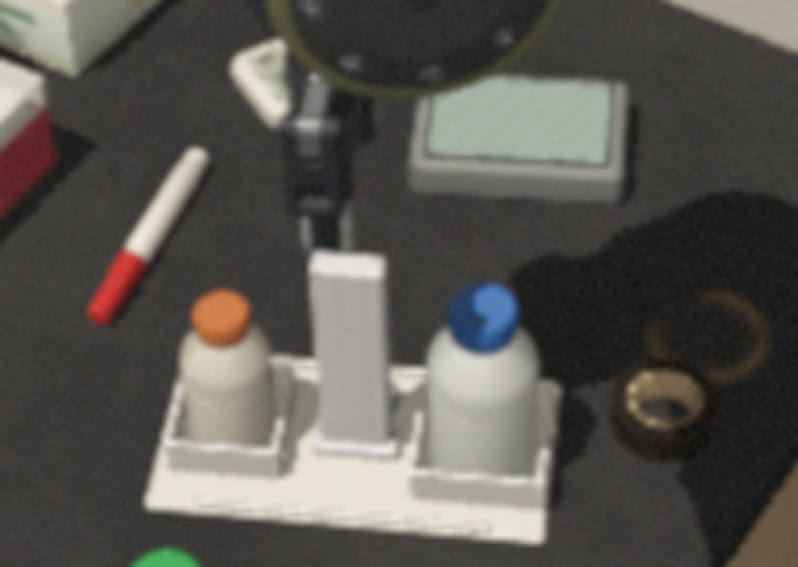

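Both bottles stand in their bays, with caps at crop (222,318) and (484,316). The open gripper is above the handle, whose top is at (348,265). I'll descend and close gently, then raise the force.

{"fn": "jog_arm", "kwargs": {"series": [{"dx":-2,"dy":0,"dz":10,"ax":0,"ay":0,"az":0,"jaw":70},{"dx":0,"dy":0,"dz":20,"ax":0,"ay":0,"az":0,"jaw":70},{"dx":0,"dy":0,"dz":20,"ax":0,"ay":0,"az":0,"jaw":70},{"dx":0,"dy":0,"dz":17,"ax":0,"ay":0,"az":0,"jaw":60},{"dx":0,"dy":0,"dz":10,"ax":0,"ay":0,"az":0,"jaw":45},{"dx":0,"dy":0,"dz":0,"ax":0,"ay":0,"az":0,"jaw":32},{"dx":0,"dy":0,"dz":0,"ax":0,"ay":0,"az":0,"jaw":24},{"dx":0,"dy":0,"dz":0,"ax":0,"ay":0,"az":0,"jaw":20},{"dx":0,"dy":0,"dz":0,"ax":0,"ay":0,"az":0,"jaw":18},{"dx":0,"dy":0,"dz":0,"ax":0,"ay":0,"az":0,"jaw":16}], "newtons": 20}}

```text
time: 15.95
position: [471.9, 392.3, 103.0]
tool_rot: [-3.141, -0.001, 0.721]
contact_force: [0.3, 0.3, 0.2]
grip_width: 16.1
grasp_force: 0.1
```

{"fn": "jog_arm", "kwargs": {"series": [{"dx":0,"dy":0,"dz":0,"ax":0,"ay":0,"az":0,"jaw":15},{"dx":0,"dy":0,"dz":0,"ax":0,"ay":0,"az":0,"jaw":14},{"dx":0,"dy":0,"dz":0,"ax":0,"ay":0,"az":0,"jaw":13},{"dx":0,"dy":0,"dz":0,"ax":0,"ay":0,"az":0,"jaw":12},{"dx":0,"dy":0,"dz":0,"ax":0,"ay":0,"az":0,"jaw":8},{"dx":0,"dy":0,"dz":0,"ax":0,"ay":0,"az":0,"jaw":5},{"dx":0,"dy":0,"dz":0,"ax":0,"ay":0,"az":0,"jaw":5}]}}

```text
time: 16.65
position: [471.6, 392.7, 103.0]
tool_rot: [-3.141, -0.001, 0.722]
contact_force: [-5.1, 3.4, 4.3]
grip_width: 13.9
grasp_force: 20.5
```

{"fn": "jog_arm", "kwargs": {"series": [{"dx":0,"dy":-0.3,"dz":0,"ax":0,"ay":0,"az":0,"jaw":5},{"dx":0,"dy":-0.3,"dz":0,"ax":0,"ay":0,"az":0,"jaw":5},{"dx":0,"dy":0,"dz":0,"ax":0,"ay":0,"az":0,"jaw":2},{"dx":0,"dy":0,"dz":0,"ax":0,"ay":0,"az":0,"jaw":2},{"dx":0,"dy":0,"dz":-0.5,"ax":0,"ay":0,"az":0,"jaw":2},{"dx":0,"dy":0,"dz":-0.5,"ax":0,"ay":0,"az":0,"jaw":2},{"dx":0,"dy":0,"dz":-1,"ax":0,"ay":0,"az":0,"jaw":2},{"dx":0,"dy":0,"dz":-1,"ax":0,"ay":0,"az":0,"jaw":2},{"dx":0,"dy":0,"dz":-1,"ax":0,"ay":0,"az":0,"jaw":2},{"dx":0,"dy":0,"dz":-1,"ax":0,"ay":0,"az":0,"jaw":2}], "newtons": 90}}

```text
time: 17.65
position: [470.7, 391.4, 105.7]
tool_rot: [3.141, 0.004, 0.721]
contact_force: [-0.2, 1.1, -5.5]
grip_width: 13.3
grasp_force: 87.7
```

{"fn": "jog_arm", "kwargs": {"series": [{"dx":0,"dy":0,"dz":-1.5,"ax":0,"ay":0,"az":0,"jaw":2},{"dx":0,"dy":0,"dz":-2,"ax":0,"ay":0,"az":0,"jaw":2},{"dx":0,"dy":0,"dz":-3,"ax":0,"ay":0,"az":0,"jaw":2},{"dx":0,"dy":0,"dz":-4,"ax":0,"ay":0,"az":0,"jaw":2},{"dx":0,"dy":0,"dz":-5,"ax":0,"ay":0,"az":0,"jaw":2},{"dx":0,"dy":0,"dz":-6,"ax":0,"ay":0,"az":0,"jaw":2},{"dx":0,"dy":0,"dz":-6,"ax":0,"ay":0,"az":0,"jaw":2},{"dx":0,"dy":0,"dz":-6,"ax":0,"ay":0,"az":0,"jaw":2},{"dx":0,"dy":0,"dz":-6,"ax":0,"ay":0,"az":0,"jaw":2},{"dx":0,"dy":0,"dz":-6,"ax":0,"ay":0,"az":0,"jaw":2}]}}

```text
time: 18.65
position: [471.3, 392.4, 153.4]
tool_rot: [3.142, -0.0, 0.721]
contact_force: [0.1, -0.4, -5.2]
grip_width: 13.1
grasp_force: 87.6
```

{"fn": "jog_arm", "kwargs": {"series": [{"dx":0,"dy":0,"dz":-7,"ax":0,"ay":0,"az":0,"jaw":2},{"dx":0,"dy":0,"dz":-8,"ax":0,"ay":0,"az":0,"jaw":2},{"dx":0,"dy":0,"dz":-9,"ax":0,"ay":0,"az":0,"jaw":2},{"dx":0,"dy":0,"dz":-10,"ax":0,"ay":0,"az":0,"jaw":2},{"dx":0,"dy":0,"dz":-10,"ax":0,"ay":0,"az":0,"jaw":2},{"dx":0,"dy":0,"dz":-10,"ax":0,"ay":0,"az":0,"jaw":2},{"dx":0,"dy":0,"dz":-9,"ax":0,"ay":0,"az":0,"jaw":2},{"dx":0,"dy":0,"dz":-7,"ax":0,"ay":0,"az":0,"jaw":2},{"dx":0,"dy":0,"dz":-4,"ax":0,"ay":0,"az":0,"jaw":2},{"dx":0,"dy":0,"dz":-2,"ax":0,"ay":0,"az":0,"jaw":2}]}}

```text
time: 19.65
position: [471.3, 392.5, 229.1]
tool_rot: [-3.142, -0.0, 0.721]
contact_force: [-1.4, 0.1, -6.2]
grip_width: 12.9
grasp_force: 87.6
```

Run:
```python
from h import *
s=go(577.8,177.3,230); im=imaging.camera("scene"); cv2.imwrite("pics/s7.png",im)
p=s["position"]; t=[p[0],p[1],.721]; z=p[2]-103
P=proj("scene",np.vstack([rect_pts(t,204,104,z+4),rect_pts(t,36,14,z+140)])); print(P.round(1))
print(proj("scene",p+Rz(.721)@[66,0,z+99-p[2]]),capfind("scene",im,(3,130,90),(20,255,255),(200,200,320,330),28,z+85,z+99))
print(proj("scene",p+Rz(.721)@[-66,0,z+119-p[2]]),capfind("scene",im,(100,100,60),(130,255,255),(270,200,360,330),34,z+102,z+119))
g=cv2.cvtColor(im,cv2.COLOR_BGR2GRAY)
b=cv2.inRange(g,120,255)[:, :].astype(np.uint8); n,l,stt,c=cv2.connectedComponentsWithStats(b)
h=proj("scene",p+[0,0,z+10-p[2]-0])[0]; print("comp",[stt[i].tolist() for i in range(1,n) if stt[i][4]>800])
```

```text
19.65 [471.3 392.5 229.1] [-3.1415e+00 -2.0000e-04  7.2110e-01] [-1.4  0.1 -6.2] 12.9 87.6
shift tool [-62.1 231.9  -0.9]
[[229.1 310.8]
 [239.8 274.6]
 [334.8 282. ]
 [330.4 319.1]
 [270.7 248.4]
 [272.  243.6]
 [290.6 244.9]
 [289.5 249.8]]
[[248.22371114 259.85162286]] (array([523.95185316, 435.87632535]), 169, array([247.62130178, 261.65088757]))
[[315.15532111 257.31351553]] (array([421.86542406, 350.47715952]), 211, array([314.52132701, 260.92890995]))
comp [[0, 0, 188, 81, 7718], [149, 0, 491, 286, 34275], [448, 0, 125, 77, 6699], [609, 0, 31, 86, 1501], [250, 84, 42, 38, 1008], [259, 116, 54, 66, 2129], [370, 176, 270, 304, 41837], [325, 196, 77, 49, 2341], [228, 238, 121, 82, 5561], [19, 337, 91, 89, 4947], [522, 354, 75, 57, 1316], [121, 427, 38, 53, 862]]
```

{"fn": "jog_arm", "kwargs": {"series": [{"dx":-0.5,"dy":2,"dz":0,"ax":0,"ay":0,"az":0,"jaw":2},{"dx":-1,"dy":4,"dz":0,"ax":0,"ay":0,"az":0,"jaw":2},{"dx":-2,"dy":7,"dz":0,"ax":0,"ay":0,"az":0,"jaw":2},{"dx":-2.5,"dy":10,"dz":0,"ax":0,"ay":0,"az":0,"jaw":2},{"dx":-3,"dy":12,"dz":0,"ax":0,"ay":0,"az":0,"jaw":2},{"dx":-3.5,"dy":13,"dz":0,"ax":0,"ay":0,"az":0,"jaw":2},{"dx":-3.5,"dy":13,"dz":0,"ax":0,"ay":0,"az":0,"jaw":2},{"dx":-3.5,"dy":13,"dz":0,"ax":0,"ay":0,"az":0,"jaw":2},{"dx":-3.5,"dy":13,"dz":0,"ax":0,"ay":0,"az":0,"jaw":2},{"dx":-3.5,"dy":13,"dz":0,"ax":0,"ay":0,"az":0,"jaw":2}]}}

```text
time: 20.7
position: [518.0, 298.7, 228.8]
tool_rot: [3.142, -0.0, 0.721]
contact_force: [0.2, 0.3, -5.7]
grip_width: 12.9
grasp_force: 87.7
```

{"fn": "jog_arm", "kwargs": {"series": [{"dx":-3.5,"dy":13,"dz":0,"ax":0,"ay":0,"az":0,"jaw":2},{"dx":-3.5,"dy":13,"dz":0,"ax":0,"ay":0,"az":0,"jaw":2},{"dx":-3.5,"dy":13,"dz":0,"ax":0,"ay":0,"az":0,"jaw":2},{"dx":-3.5,"dy":13,"dz":0,"ax":0,"ay":0,"az":0,"jaw":2},{"dx":-3.5,"dy":13,"dz":0,"ax":0,"ay":0,"az":0,"jaw":2},{"dx":-3.5,"dy":13,"dz":0,"ax":0,"ay":0,"az":0,"jaw":2},{"dx":-3,"dy":12,"dz":0,"ax":0,"ay":0,"az":0,"jaw":2},{"dx":-2.5,"dy":10,"dz":0,"ax":0,"ay":0,"az":0,"jaw":2},{"dx":-2,"dy":7,"dz":0,"ax":0,"ay":0,"az":0,"jaw":2},{"dx":-1.5,"dy":4,"dz":0,"ax":0,"ay":0,"az":0,"jaw":2}]}}

```text
time: 21.7
position: [568.5, 196.0, 228.7]
tool_rot: [3.142, 0.0, 0.721]
contact_force: [-0.4, 0.6, -5.5]
grip_width: 13.1
grasp_force: 87.8
```

Run:
```python
from h import *
s=go(577.8,177.3,231)
```

```text
21.7 [568.5 196.  228.7] [3.1415e+00 2.0000e-04 7.2060e-01] [-0.4  0.6 -5.5] 13.1 87.8
shift tool [-5.3 20.2 -2.3]
```

{"fn": "jog_arm", "kwargs": {"series": [{"dx":-0.7,"dy":2.5,"dz":0,"ax":0,"ay":0,"az":0,"jaw":2},{"dx":-1,"dy":3.5,"dz":0,"ax":0,"ay":0,"az":0,"jaw":2},{"dx":-1,"dy":4,"dz":0,"ax":0,"ay":0,"az":0,"jaw":2},{"dx":-1,"dy":4,"dz":0,"ax":0,"ay":0,"az":0,"jaw":2},{"dx":-1,"dy":3,"dz":0,"ax":0,"ay":0,"az":0,"jaw":2},{"dx":-0.5,"dy":2,"dz":0,"ax":0,"ay":0,"az":0,"jaw":2},{"dx":0,"dy":0.5,"dz":0,"ax":0,"ay":0,"az":0,"jaw":2},{"dx":0,"dy":0,"dz":0,"ax":0,"ay":0,"az":0,"jaw":2},{"dx":0,"dy":0,"dz":0,"ax":0,"ay":0,"az":0,"jaw":2},{"dx":0,"dy":0,"dz":0,"ax":0,"ay":0,"az":0,"jaw":2}]}}

```text
time: 22.7
position: [577.1, 178.7, 228.8]
tool_rot: [3.142, 0.0, 0.721]
contact_force: [0.4, 0.1, -6.0]
grip_width: 12.9
grasp_force: 87.8
```

{"fn": "jog_arm", "kwargs": {"series": [{"dx":0,"dy":0,"dz":0,"ax":0,"ay":0,"az":0,"jaw":2},{"dx":0,"dy":0,"dz":0,"ax":0,"ay":0,"az":0,"jaw":2},{"dx":0,"dy":0,"dz":0,"ax":0,"ay":0,"az":0,"jaw":2},{"dx":0,"dy":0,"dz":0,"ax":0,"ay":0,"az":0,"jaw":2},{"dx":0,"dy":0,"dz":0,"ax":0,"ay":0,"az":0,"jaw":2}]}}

```text
time: 23.2
position: [577.1, 178.6, 228.8]
tool_rot: [3.142, 0.0, 0.721]
contact_force: [0.7, -0.0, -5.4]
grip_width: 13.2
grasp_force: 87.8
```

Run:
```python
from h import *
s=go(577.8,177.3,231); im=imaging.camera("scene"); p=s["position"]; z=p[2]-103
for lo,hi,d,h0,h1,sx in(((3,130,90),(20,255,255),28,85,99,66),((100,100,60),(130,255,255),34,102,119,-66)):
    c=p+Rz(.721)@[sx,0,z+h1-p[2]]; q=proj("scene",c)[0].astype(int)
    print(c[:2],capfind("scene",im,lo,hi,(q[0]-15,q[1]-12,q[0]+16,q[1]+16),d,z+h0,z+h1))
print(s["dq"].round(4))
```

```text
23.2 [577.1 178.6 228.8] [3.1415e+00 1.0000e-04 7.2110e-01] [ 0.7 -0.  -5.4] 13.2 87.8
shift tool [-0.3  1.4 -2.2]
[626.69951585 222.13040135] (array([628.97505417, 221.9886241 ]), 92, array([294.7826087 , 194.64130435]))
[527.54824799 134.99242983] (array([527.36762918, 136.60955466]), 142, array([353.72535211, 192.58450704]))
[ 0.0004 -0.001  -0.0004 -0.0006  0.0006  0.0101]
```

Everything is where it should be and still, so I'm handing it in.

```bash
python3 -c "
from station import job
print(job.finish_job())"
```

```text
the job is handed in; nothing more can be done
None
```

I handed the job in with both bottles let go in their bays and the tray held still and level about 10 cm above the reader's glass, within about 2 mm of its centre. The hand-in gave no verdict, and I last saw the ball in its pocket before lifting.

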